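Back a stuck card out of the laminator and hold it out

TASK

A card is stuck in the small laminator on the desk. Press the release paddle on its top all the way down so that it catches and stays down, then turn the winged eject dial clockwise past its first two clicks to the third (three dots), which winds the card out, and keep holding the dial there against its return spring: the job finishes with the gripper still holding the dial at the third click. Leave the mug and the stapler where they are.

Things in the scene. Friction and masses are not known exactly. Their poses are not given: they have to be found in the camera images.
- laminator: white box-shaped card laminator fixed on the desk, 130 (x) x 260 (y) x 70 (z) mm; origin at the centre of its underside; its -x side is the front with the card slot, 34 mm up, where an 85 mm wide white card sticks out 25 mm (65 mm at the end). Its place and yaw vary. On its top are the paddle at y = +70 mm and the dial at y = -70 mm.
- paddle_press (a point): place to press, on the ribbed upper face of the paddle near its front end. Paddle: grey plate 104 x 60 x 8 mm, hinged at the rear (+x), 80 mm behind this point. At rest it slopes up to the front by 0.30 rad, this point 110 mm above the desk; at its stop it is level, this point 86 mm above the desk and 5 mm further forward (-x). x axis along the plate to the hinge, z out of its face.
- paddle (a joint): paddle angle, rad: 0 up (rest), 0.30 down at its stop. A light spring (1.5 to 3 N at the press point) pushes it up; between about 0.19 and 0.25 it must be pushed past a catch (6 to 13 N), after which it stays down by itself at 0.27 to 0.30. While it is up a lock keeps the dial within 0.12 rad of rest; paddle down frees the dial.
- dial_grip (a point): centre of the dial's wing grip, on the dial's upright axis, 94 mm above the desk. Wing: grey bar 54 long, 12 thick, 26 mm tall (81 to 107 mm above the desk) on a disc 60 mm across with its top at 81 mm. x axis along the bar to its pointer end (black line), y across the thickness, z up. At rest x points 0.525 rad left (counter-clockwise) of the laminator's +x, at the third click 0.525 right.
- dial: the dial (disc and wing) as a body; its origin is on the dial's axis at the foot of the disc, 73 mm above the desk; axes as dial_grip
- dial_turn (a joint): dial angle in rad, grows clockwise seen from above: 0 at rest, 0.35 first click (one dot), 0.70 second (two dots), 1.05 third (three dots), end stop at 1.08; the bumps between the clicks are felt. A spring turns it back to 0 from everywhere when let go; turning takes 0.06 to 0.2 N m, holding at the third click about 0.12 N m.
- mug: speckled mug, 85 x 118 x 102 mm, bystander; origin at the centre of its underside
- stapler: pale green stapler, 36 x 128 x 42 mm, bystander; origin at the centre of its underside

How it is judged:
By the outcome, as a careful person would: the job done as asked, in the order asked, and still so for the second after the job is handed in, while the arm keeps its last pose, push and grip.
It also fails if it takes over 43 s, if anything falls off the work surface, if the arm or the gripper's body presses on something with over 40 N, if the wrist force passes 120 N, or if a joint passes its speed limit or range.

ROBOT

A 7-joint arm with a two-finger parallel gripper is mounted at the origin on the work surface; the furniture and walls round the work are solid. World frame = base frame: x ahead of the robot, y to its left, z up, the work surface at z = 0. Lengths are in m, angles in rad, forces in N, time in s.
With the tool pointing down it reaches from about 0.4 to 0.85 m from the base axis. Payload 6.9 kg.
Tool frame: the origin (TCP) lies midway between the tips of the shut fingers; the grasp point (between the pads) lies 19 mm behind it (manip.tcp_to_grasp is the distance from the TCP to the grasp point, in m); z points along the fingers, y is the direction in which the jaws open and shut (so a half turn about z gives the same grasp; the last joint's range is limited). The gripper opens to 85 mm and grips with 20 to 120 N. Pads are 22 mm wide; open, the fingers measure 114 mm over their backs; the gripper's body (76 mm by 85 mm) begins 54 mm behind the grasp point. The pads swing forward as they close: fully open they stand 13 mm farther back than shut.
Start: joints at [-1.127, 0.507, -0.238, 1.5, 0.126, 1.149, -0.155], TCP at [0.207, 0.59, 0.206] pointing down, gripper open.
Joint ranges: [-3.08, 3.08], [-0.24, 2.05], [-1.43, 1.35], [0, 2.5], [-1.52, 4.66], [0.17, 1.96], [-2.89, 2.89]. Speed limits (rad/s): [2.39, 2.39, 3.14, 3.14, 3.14, 3.14, 3.14].

INTERFACE

Orientations are given as a rotation vector (axis times angle).
In Python, from cell import manip, viewer gives the robot as it stands. The module is installed in compiled form; this text tells all that it offers.
- The arm moves only by the tool drive_tool, never from a script. Its argument "rows" is a list of rows, each an object with "rot": the turn, a rotation vector about the tool's x, y, z in rad, a list of three; "xyz": the shift along the tool's x, y, z in m, a list of three; "hand": the finger opening in m, from 0 to 0.0854. A call has 1 to 5 rows; each row shifts and turns the pose as measured when the row begins, along the tool's axes as they then stand; what a row does not reach is not made up. A row lasts 1/12 s, in which the tool goes at most 41.7 mm and 7.16 degrees, less where a joint would pass 70% of its speed; a pose out of reach is approached as far as the arm can. A call is refused whole if a number of a shift passes 0.0417 or a number of a turn 0.125, either way. A call with a gripper value outside its range is refused whole. The fingers move at their own pace and stop on an object; "grip_force" is the grip in N (left out, the last holds). Time passes only in rows, so rows that do not move let the fingers close. It gives the time, the measured TCP pose, the force and the opening at its end, in the units of the state.
- manip.get_obs(): the state, without advancing time (a new reading comes with each control period).
- viewer.snapshot(name): name is "scene" or "side" or "wrist"; returns (picture, depth): 384x512x3 uint8, red, green, blue; 384x512 float32, m along the optical axis (not along the pixel's ray), 0 where there is no reading.
- viewer.camera_model(name): a dict with "fx", "fy", "cx", "cy" (pixels), "world_from_camera" (4x4, takes a point from camera to world coordinates). Camera axes: x right, y up, looking along -z (the intrinsics and any distortion apply to the point x, -y, -z); pixel columns grow to the right and rows downward; lengths in m; the calibration is good to about 2 mm. A picture is of the moment at which its call begins: read the wrist's pose just before it. camera_model takes no time and is no camera call; for the wrist camera it gives the pose at the moment of the call.
- manip.job_done(): hands the job in, once; it reports no verdict.
The state is a dict: "time": time; "joint_pos": joint angles; "joint_velocities": joint speeds; "joint_torque": joint torques, N m; "ee_pos": TCP position; "eef_rot": TCP orientation; "contact_force": force on the tool from outside, world axes, zero at the start; "ft_torque": the same for the moment, N m; "width": finger opening in m.
Only numpy, scipy, OpenCV 4.12 (cv2) and the standard library are available. Lean on these libraries where they do the work, as an engineer would, in place of code of your own. Each camera call takes 0.05 s, during which the arm holds its last target.

## Working session

There is one attempt and no reset: what is moved stays moved. The work goes in short steps, Python scripts to look and compute and a tool call to move; the robot and the scene stay as the last step left them, time stands still between calls to the robot, and variables do not carry over. Pictures are saved under pics/ and viewed, and the job is handed in when it is done.

Besides the shell and the picture viewer there is one more tool, called after "Emit:" as name(argument=value, ...), one argument or row to a line, values as JSON. drive_tool: Moves the arm, as the interface text tells. Its arguments: {"type":"object","properties":{"rows":{"type":"array"},"grip_force":{"type":"number"}},"required":["rows"]}

```bash
mkdir -p pics; python3 - <<'E'
from cell import manip, viewer
import cv2,numpy as np
for n in ["scene","side"]:
    p,d=viewer.snapshot(n); cv2.imwrite(f"pics/{n}0.png",p[:,:,::-1]); np.savez(f"{n}0.npz",p=p,d=d)
    m=viewer.camera_model(n); print(n,{k:np.round(v,3).tolist() if k=="world_from_camera" else v for k,v in m.items()})
o=manip.get_obs(); print({k:np.round(v,3) for k,v in o.items()}, manip.tcp_to_grasp)
E
```

```text
scene {'fx': 440.5101954541717, 'fy': 440.5101954541717, 'cx': 246.4564015660054, 'cy': 186.1228279912595, 'world_from_camera': [[0.897, 0.28, -0.341, 0.145], [-0.441, 0.599, -0.668, -0.844], [0.017, 0.75, 0.661, 0.78], [0.0, 0.0, 0.0, 1.0]]}
side {'fx': 395.62690862238776, 'fy': 395.62690862238776, 'cx': 253.79095645750462, 'cy': 190.34392121901922, 'world_from_camera': [[-0.915, 0.191, -0.356, 0.155], [-0.403, -0.473, 0.783, 0.553], [-0.019, 0.86, 0.51, 0.566], [0.0, 0.0, 0.0, 1.0]]}
{'time': np.float64(0.1), 'joint_pos': array([-1.128,  0.508, -0.238,  1.501,  0.126,  1.149, -0.155]), 'joint_velocities': array([ 0.002, -0.001, -0.001, -0.002, -0.001, -0.002, -0.   ]), 'joint_torque': array([-5.0000e-03, -6.2184e+01, -2.1950e+00, -2.5021e+01,  1.3000e-02,
        8.0000e-03,  0.0000e+00]), 'ee_pos': array([0.207, 0.589, 0.205]), 'eef_rot': array([-5.280e-01, -3.097e+00,  2.000e-03]), 'contact_force': array([-0.65 , -1.031, -0.011]), 'ft_torque': array([ 0.035, -0.047,  0.029]), 'width': np.float64(0.085)} 0.0187
```

View pics/scene0.png

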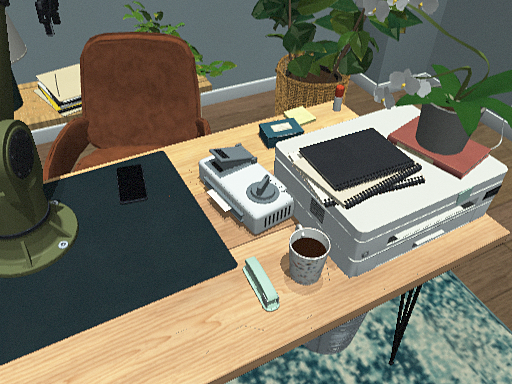

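View pics/side0.png

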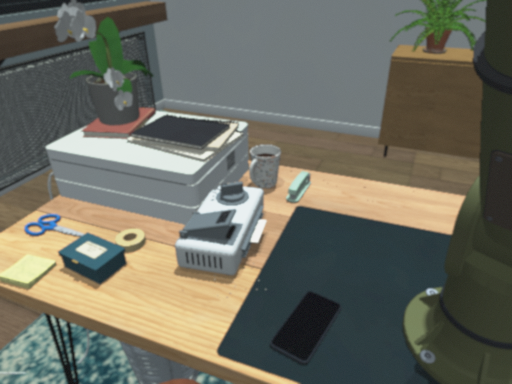

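The scene view shows the laminator at about (245,190), with the paddle at (233,157) and the dial at (263,188). The printer is close behind it, and the mug is at (309,252). The side view shows the same layout. Next I'll use the depth.

```bash
cat > h.py <<'E'
import numpy as np,cv2
from cell import manip, viewer
def cloud(n,d):
    m=viewer.camera_model(n); v,u=np.mgrid[:384,:512]
    c=np.stack([(u-m["cx"])/m["fx"]*d,-(v-m["cy"])/m["fy"]*d,-d],-1)
    W=np.array(m["world_from_camera"]); return c@W[:3,:3].T+W[:3,3]
def ray(n,u,v,z):
    m=viewer.camera_model(n);W=np.array(m["world_from_camera"])
    r=W[:3,:3]@np.array([(u-m["cx"])/m["fx"],-(v-m["cy"])/m["fy"],-1]); t=(z-W[2,3])/r[2]; return W[:3,3]+t*r
E
python3 - <<'E'
from h import *
for n,(u0,u1,v0,v1) in dict(scene=(195,298,140,238),side=(175,270,175,278)).items():
    f=np.load(n+"0.npz"); P=cloud(n,f["d"]); p=f["p"].astype(int)
    box=np.zeros((384,512),bool); box[v0:v1,u0:u1]=1
    k=box&(f["d"]>0)&(abs(P[...,2]-0.07)<0.006)
    q=P[k]; q=q[(q[:,0]<0.85)]
    print(n,len(q),np.median(q,0))
    r=cv2.minAreaRect(q[:,:2].astype(np.float32)*1000); print(r)
    # table check
    t=box&(P[...,2]<0.02); print("table z",np.median(P[t][:,2]))
    for lo,hi in [(0.095,0.115),(0.078,0.094)]:
        k=box&(f["d"]>0)&(P[...,2]>lo)&(P[...,2]<hi); vv,uu=np.nonzero(k)
        print(lo,k.sum(),cv2.minAreaRect(P[k][:,:2].astype(np.float32)*1000))
    im=cv2.resize(f["p"][v0:v1,u0:u1,::-1],None,fx=5,fy=5,interpolation=cv2.INTER_CUBIC); cv2.imwrite(f"pics/{n}_zoom.png",im); 
    np.set_printoptions(precision=3,suppress=True)
E
```

```text
scene 2664 [ 0.51193354 -0.11865981  0.07012211]
((533.135986328125, -136.39727783203125), (135.13558959960938, 336.66339111328125), 9.345329284667969)
table z 5.1279244973945204e-05
0.095 645 ((545.8446044921875, -164.74349975585938), (123.80458068847656, 339.6884460449219), 7.245143413543701)
0.078 588 ((548.060302734375, -155.1883544921875), (116.43228149414062, 343.021240234375), 9.852667808532715)
side 2737 [ 0.506 -0.073  0.071]
((560.1036376953125, -112.1365966796875), (188.834716796875, 314.8408508300781), 9.6768159866333)
table z 0.0008334649314469256
0.095 960 ((538.081298828125, -94.45912170410156), (151.13766479492188, 231.02642822265625), 49.27788162231445)
0.078 811 ((571.2467041015625, -106.71513366699219), (159.26278686523438, 257.88299560546875), 23.149213790893555)
```

View pics/scene_zoom.png

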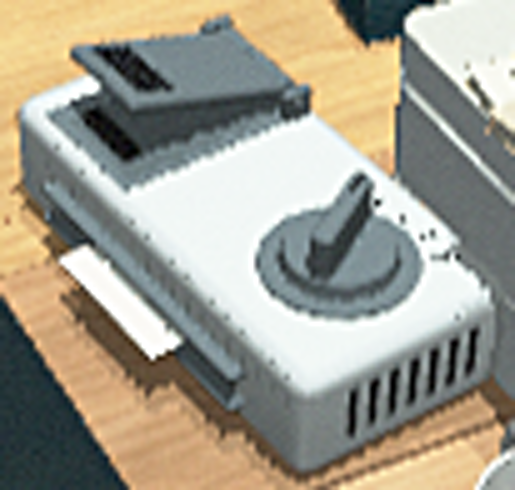

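View pics/side_zoom.png

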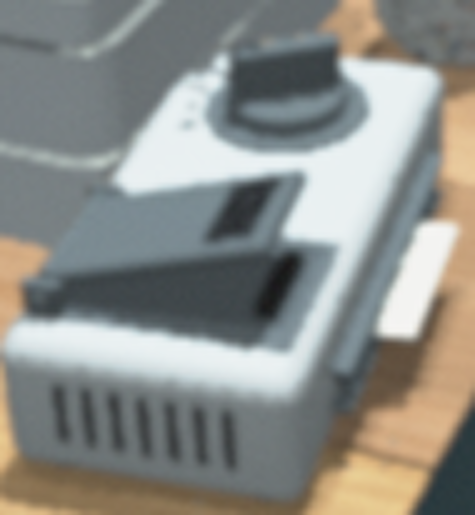

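```bash
python3 - <<'E'
from h import *
np.set_printoptions(precision=4,suppress=True)
for n,(u0,u1,v0,v1) in dict(scene=(195,298,140,238),side=(175,270,175,278)).items():
    f=np.load(n+"0.npz"); P=cloud(n,f["d"])
    box=np.zeros((384,512),bool); box[v0:v1,u0:u1]=1
    b=box&(f["d"]>0)
    def big(k):
        N,L,S,_=cv2.connectedComponentsWithStats(k.astype(np.uint8),connectivity=4); i=1+np.argmax(S[1:,4]); return L==i
    k=big(b&(P[...,2]>0.03)&(P[...,2]<0.125)&(P[...,0]<0.62)&(P[...,1]<0.1)&(P[...,1]>-0.3))
    q=P[k]; print(n,q.min(0),q.max(0))
    t=k&(abs(P[...,2]-0.07)<0.004); r=cv2.minAreaRect(P[t][:,:2].astype(np.float32)*1000); print("top",r)
    s=k&(P[...,2]<0.062);print("sides", s.sum())
    np.savez(n+"q.npz",q=q,c=f["p"][k])
    # raster top-down map of heights
    H=np.zeros((400,300,3),np.uint8)
    for (x,y,z),c in zip(q,f["p"][k]):
        i=int((0.12-y)*1000);j=int((x-0.38)*1000)
        if 0<=i<399 and 0<=j<299: H[i:i+2,j:j+2]=c[::-1]
    cv2.imwrite(f"pics/{n}_top.png",cv2.resize(H,None,fx=1.5,fy=1.5))
E
python3 -c "
import cv2;import numpy as np
cv2.imwrite('pics/tops.png',np.hstack([cv2.resize(cv2.imread('pics/scene_top.png'),(390,520)),cv2.resize(cv2.imread('pics/side_top.png'),(390,520))]))"
```

```text
scene [ 0.4295 -0.2326  0.03  ] [0.602  0.0255 0.1249]
top ((527.4451293945312, -99.15773010253906), (134.35763549804688, 260.9204406738281), 9.23009204864502)
sides 1201
side [ 0.4309 -0.2996  0.03  ] [0.6198 0.0469 0.1247]
top ((543.78857421875, -112.27557373046875), (156.2682342529297, 309.168701171875), 9.036714553833008)
sides 1517
```

View pics/tops.png

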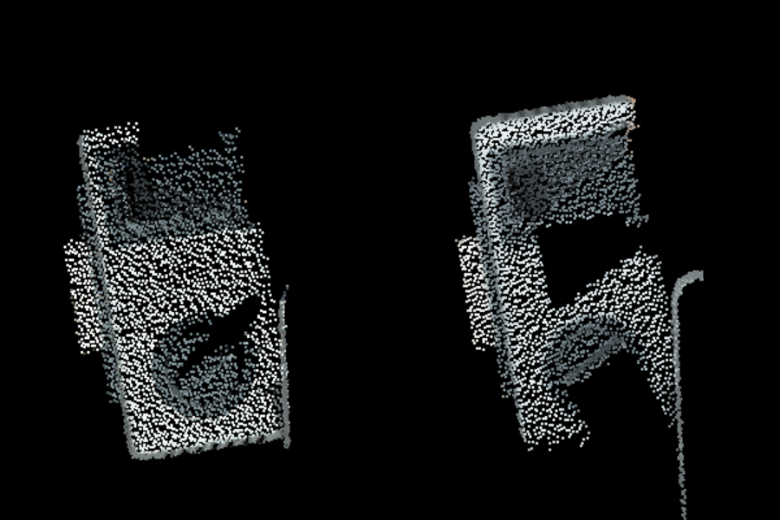

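```bash
python3 - <<'E'
from h import *
np.set_printoptions(precision=4,suppress=True)
A=[np.load(n+"q.npz") for n in("scene","side")]
for yaw in [np.radians(9.2)]:
    ex=np.array([np.cos(yaw),np.sin(yaw)]);ey=np.array([-ex[1],ex[0]])
    for a in A:
        q=a["q"];c=a["c"].astype(int); l=np.c_[q[:,:2]@ex,q[:,:2]@ey,q[:,2]]
        t=(abs(q[:,2]-.068)<.005)&(c.min(1)>150)
        L=l[t]; print("top white x",np.percentile(L[:,0],[0,.5,2,98,99.5,100]),"y",np.percentile(L[:,1],[0,.5,2,98,99.5,100]))
        # front edge line fit on top white: min x for y bins (world)
        yb=np.arange(L[:,1].min()+.02,L[:,1].max()-.02,.01)
        e=np.array([[np.median(np.sort(L[(abs(L[:,1]-y)<.005),0])[:3]),y] for y in yb if (abs(L[:,1]-y)<.005).sum()>5])
        e=e[abs(e[:,0]-np.median(e[:,0]))<.005]; p=np.polyfit(e[:,1],e[:,0],1); print("front slope",p, len(e), "=> yaw corr", -p[0])
        # disc
        g=(c.max(1)<150)&(abs(q[:,2]-.081)<.003); g&=(l[:,1]<-.13); 
        if g.sum()>20: print("disc",g.sum(),cv2.minEnclosingCircle(l[g][:,:2].astype(np.float32)))
        w=(c.max(1)<170)&(q[:,2]>.088)&(q[:,2]<.112)&(l[:,1]<-.13)&(l[:,0]<.56); print("wing",w.sum(),l[w].mean(0),cv2.minAreaRect(l[w][:,:2].astype(np.float32)*1000))
        w=(c.max(1)<190)&(q[:,2]>.104)&(q[:,2]<.112)&(l[:,1]<-.13)&(l[:,0]<.56); print("wing top",w.sum(),l[w].mean(0),cv2.minAreaRect(l[w][:,:2].astype(np.float32)*1000))
        pd=(c.max(1)<170)&(q[:,2]>.09)&(l[:,1]>-.13)&(l[:,0]<.56); print("paddle",l[pd].min(0),l[pd].max(0),cv2.minAreaRect(l[pd][:,:2].astype(np.float32)*1000))
E
```

```text
top white x [0.4376 0.4381 0.4392 0.5609 0.564  0.57  ] y [-0.3081 -0.3063 -0.3046 -0.0621 -0.0549 -0.0517]
front slope [0.0015 0.4395] 22 => yaw corr -0.0015020661718060763
disc 149 ((0.5516691207885742, -0.22219613194465637), 0.08733561635017395)
wing 270 [ 0.5075 -0.2155  0.101 ] ((508.8185729980469, -219.67686462402344), (96.9522476196289, 180.82009887695312), 2.273470640182495)
wing top 119 [ 0.4995 -0.2234  0.1071] ((496.971435546875, -223.00286865234375), (66.3003921508789, 198.61302185058594), 23.44676399230957)
paddle [ 0.4555 -0.1299  0.09  ] [ 0.5514 -0.0769  0.1169] ((503.09918212890625, -103.384521484375), (95.76153564453125, 52.290443420410156), 1.0835092067718506)
top white x [0.44   0.4409 0.4417 0.5645 0.5748 0.5965] y [-0.3041 -0.2973 -0.2893 -0.0467 -0.0457 -0.0431]
front slope [-0.0055  0.4408] 23 => yaw corr 0.005457754267166742
disc 213 ((0.5608014464378357, -0.23204684257507324), 0.09449932724237442)
wing 217 [ 0.5063 -0.2343  0.0994] ((520.7064208984375, -195.30352783203125), (140.3276824951172, 41.758358001708984), 70.85030364990234)
wing top 74 [ 0.5047 -0.2368  0.1071] ((504.392822265625, -192.90936279296875), (125.48635864257812, 49.04853820800781), 89.83546447753906)
paddle [ 0.4583 -0.1298  0.09  ] [ 0.553  -0.0724  0.1165] ((505.6556396484375, -101.14277648925781), (57.32041549682617, 94.71102905273438), 89.81127166748047)
```

```bash
python3 - <<'E'
from h import *
np.set_printoptions(precision=4,suppress=True)
A=[np.load(n+"q.npz") for n in("scene","side")]
yaw=np.radians(9.2)
ex=np.array([np.cos(yaw),np.sin(yaw)]);ey=np.array([-ex[1],ex[0]])
for a in A:
        q=a["q"];c=a["c"].astype(int); l=np.c_[q[:,:2]@ex,q[:,:2]@ey,q[:,2]]
        r=(l[:,1]<-.19)&(l[:,0]<.557)
        g=r&(c.max(1)<150)&(abs(q[:,2]-.081)<.004)
        h=cv2.convexHull(l[g][:,:2].astype(np.float32)); print("disc",g.sum(),cv2.minEnclosingCircle(h),l[g].min(0),l[g].max(0))
        for lo in (.088,.104):
            w=r&(q[:,2]>lo)&(q[:,2]<.112); print("wing",lo,w.sum(),l[w].mean(0),cv2.minAreaRect(l[w][:,:2].astype(np.float32)*1000))
        pd=(q[:,2]>.085)&(l[:,1]>-.16)&(l[:,0]<.56); print("paddle",l[pd].min(0),l[pd].max(0),cv2.minAreaRect(l[pd][:,:2].astype(np.float32)*1000))
        pp=l[pd&(q[:,2]>.095)]; s=np.linalg.lstsq(np.c_[pp[:,:2],np.ones(len(pp))],pp[:,2],rcond=None)[0];print(s, "x at z=.110", (0.110-s[2]-s[1]*-.106)/s[0])
E
```

```text
disc 100 ((0.5012513399124146, -0.24822920560836792), 0.029255887493491173) [ 0.4733 -0.2771  0.0771] [ 0.5284 -0.2193  0.0847]
wing 0.088 139 [ 0.4985 -0.2518  0.1021] ((502.09588623046875, -247.83837890625), (57.50261306762695, 12.315963745117188), 29.513277053833008)
wing 0.104 77 [ 0.501  -0.2488  0.1066] ((502.28851318359375, -247.50633239746094), (56.820350646972656, 12.020118713378906), 30.183002471923828)
paddle [ 0.4555 -0.1484  0.0851] [ 0.5593 -0.0689  0.1169] ((507.3132629394531, -108.22172546386719), (79.5712890625, 103.30027770996094), 89.42967224121094)
[-0.2802  0.0249  0.2453] x at z=.110 0.4732892441767771
disc 155 ((0.5224204063415527, -0.27586477994918823), 0.06615213304758072) [ 0.4752 -0.3327  0.077 ] [ 0.5568 -0.213   0.0848]
wing 0.088 208 [ 0.5041 -0.24    0.1   ] ((504.8668518066406, -242.75698852539062), (53.20315170288086, 14.978321075439453), 28.86283302307129)
wing 0.104 71 [ 0.5053 -0.2413  0.1071] ((505.0057067871094, -242.87472534179688), (51.52433395385742, 13.77972412109375), 25.786022186279297)
paddle [ 0.4581 -0.1436  0.085 ] [ 0.5599 -0.0633  0.1165] ((508.9165954589844, -103.62953186035156), (101.7457275390625, 80.22728729248047), 0.2389971911907196)
[-0.2902 -0.0342  0.2452] x at z=.110 0.47841639916748985
```

```bash
python3 - <<'E'
from h import *
np.set_printoptions(precision=3,suppress=True)
for n in("scene","side"):
    f=np.load(n+"0.npz"); P=cloud(n,f["d"]); ok=f["d"]>0
    for y in np.arange(-.4,.15,.05):
        k=ok&(abs(P[...,1]-y)<.012)&(P[...,0]>.45)&(P[...,0]<.9)&(P[...,2]>.125)&(P[...,2]<.4)
        q=P[k]; 
        if len(q)>5: 
            i=q[:,0].argsort()[:3]; print(n,round(y,2),"nearest",q[i].round(3).tolist(),"z med",np.median(q[:,2]))
f=np.load("scene0.npz");P=cloud("scene",f["d"])
for nm,(u0,u1,v0,v1) in dict(mug=(285,335,222,285),stap=(240,282,255,312)).items():
    q=P[v0:v1,u0:u1].reshape(-1,3); q=q[(q[:,2]>.015)&(q[:,2]<.12)]; print(nm,np.percentile(q,[5,50,95],axis=0).tolist())
E
```

```text
scene -0.4 nearest [[0.605, -0.397, 0.131], [0.606, -0.393, 0.15], [0.606, -0.402, 0.144]] z med 0.15136101340860064
scene -0.35 nearest [[0.586, -0.339, 0.161], [0.586, -0.339, 0.158], [0.586, -0.341, 0.163]] z med 0.1653624740549814
scene -0.3 nearest [[0.584, -0.31, 0.165], [0.585, -0.31, 0.162], [0.586, -0.311, 0.154]] z med 0.1844322251374091
scene -0.25 nearest [[0.59, -0.257, 0.157], [0.591, -0.247, 0.155], [0.591, -0.262, 0.163]] z med 0.1842957175961526
scene -0.2 nearest [[0.586, -0.203, 0.163], [0.586, -0.204, 0.173], [0.586, -0.206, 0.165]] z med 0.18467407374334222
scene -0.15 nearest [[0.597, -0.143, 0.131], [0.597, -0.142, 0.137], [0.597, -0.146, 0.136]] z med 0.15163839560147552
scene -0.1 nearest [[0.596, -0.11, 0.127], [0.596, -0.109, 0.129], [0.597, -0.111, 0.145]] z med 0.15140238714238652
side -0.4 nearest [[0.609, -0.396, 0.151], [0.609, -0.389, 0.153], [0.609, -0.389, 0.144]] z med 0.15263823812545613
side -0.35 nearest [[0.594, -0.339, 0.163], [0.606, -0.349, 0.134], [0.606, -0.355, 0.128]] z med 0.1756401681597729
side -0.3 nearest [[0.587, -0.311, 0.163], [0
[... 235 characters left out ...]
.588, -0.21, 0.176], [0.589, -0.2, 0.175]] z med 0.18488934190233308
side -0.15 nearest [[0.599, -0.155, 0.142], [0.599, -0.144, 0.131], [0.599, -0.145, 0.136]] z med 0.1529320994066081
side -0.1 nearest [[0.598, -0.11, 0.127], [0.598, -0.103, 0.136], [0.598, -0.107, 0.129]] z med 0.15157059281703683
mug [[0.4966371148349759, -0.4078576656497533, 0.02502177163088512], [0.5388744791434199, -0.3663868422780189, 0.07659187201740436], [0.6058816273927281, -0.307325626672053, 0.10104187551239063]]
stap [[0.41611694466205046, -0.4138381992455677, 0.025780831057900234], [0.42654903544852063, -0.37119486707434945, 0.039692766526897016], [0.43973878233758035, -0.31236124313073405, 0.043671520396664]]
```

```bash
cat >> h.py <<'E'
from scipy.spatial.transform import Rotation as R
def Rt(jaw,tilt=0):  # jaw dir deg (tool y), tool z down, tilt about tool y
    a=np.radians(jaw); y=np.array([np.cos(a),np.sin(a),0]); z=np.array([0,0,-1.]); x=np.cross(y,z)
    return R.from_matrix(np.c_[x,y,z])*R.from_rotvec([0,tilt,0])
def plan(p,Rg,vmax=.041,wmax=.12,show=5):
    o=manip.get_obs(); P=np.array(o["ee_pos"]); Q=R.from_rotvec(o["eef_rot"])
    rv=(Q.inv()*Rg).as_rotvec(); d=np.array(p)-P
    n=int(max(1,np.ceil(np.linalg.norm(d)/vmax),np.ceil(np.linalg.norm(rv)/wmax)))
    print("t",round(float(o["time"]),2),"ee",P.round(4),"F",np.round(o["contact_force"],1),"w",round(float(o["width"]),4),"err",d.round(4),"rv",rv.round(3),"n",n)
    for i in range(min(n,show)):
        print("xyz",(Q.inv().apply(d/n)).round(4).tolist(),"rot",(rv/n).round(4).tolist()); Q=Q*R.from_rotvec(rv/n)
E
python3 - <<'E'
from h import *
np.set_printoptions(precision=3,suppress=True)
m=np.array(viewer.camera_model("wrist")["world_from_camera"]);o=manip.get_obs()
Q=R.from_rotvec(o["eef_rot"]); print("cam in tool",Q.inv().apply(m[:3,3]-o["ee_pos"]))
plan([.486,-.028,.206],Rt(-50.7))
p,d=viewer.snapshot("wrist");cv2.imwrite("pics/w0.png",p[:,:,::-1])
E
```

```text
cam in tool [ 0.078 -0.    -0.169]
t 0.1 ee [0.207 0.589 0.205] F [-0.6 -1.  -0. ] w 0.0852 err [ 0.279 -0.617  0.001] rv [-0.001  0.002  2.118] n 18
xyz [-0.026, -0.0272, -0.0] rot [-0.0001, 0.0001, 0.1177]
xyz [-0.029, -0.024, -0.0] rot [-0.0001, 0.0001, 0.1177]
xyz [-0.0316, -0.0204, -0.0] rot [-0.0001, 0.0001, 0.1177]
xyz [-0.0338, -0.0166, -0.0] rot [-0.0001, 0.0001, 0.1177]
xyz [-0.0355, -0.0125, -0.0] rot [-0.0001, 0.0001, 0.1177]
```

Emit:
drive_tool(
  rows=[
    {"xyz": [-0.026, -0.027, 0], "rot": [0, 0, 0.118], "hand": 0},
    {"xyz": [-0.029, -0.024, 0], "rot": [0, 0, 0.118], "hand": 0},
    {"xyz": [-0.032, -0.02, 0], "rot": [0, 0, 0.118], "hand": 0},
    {"xyz": [-0.034, -0.017, 0], "rot": [0, 0, 0.118], "hand": 0},
    {"xyz": [-0.036, -0.012, 0], "rot": [0, 0, 0.118], "hand": 0},
  ],
  grip_force=40,
)

```text
time: 0.57
ee_pos: [0.2803, 0.4186, 0.2012]
eef_rot: [-1.413, -2.798, 0.004]
contact_force: [0.6, -0.2, -0.4]
width: 0.0256
```

```bash
python3 -c "
from h import *
plan([.486,-.028,.206],Rt(-50.7))"
```

```text
t 0.57 ee [0.2803 0.4186 0.2012] F [ 0.6 -0.2 -0.4] w 0.0256 err [ 0.2057 -0.4466  0.0048] rv [-0.008  0.     1.52 ] n 13
xyz [-0.037, -0.0077, -0.0005] rot [-0.0006, 0.0, 0.1169]
xyz [-0.0377, -0.0033, -0.0005] rot [-0.0006, 0.0, 0.1169]
xyz [-0.0378, 0.0011, -0.0005] rot [-0.0006, 0.0, 0.1169]
xyz [-0.0374, 0.0055, -0.0005] rot [-0.0006, 0.0, 0.1169]
xyz [-0.0365, 0.0099, -0.0005] rot [-0.0006, 0.0, 0.1169]
```

Emit:
drive_tool(
  rows=[
    {"xyz": [-0.037, -0.008, -0.001], "rot": [0, 0, 0.117], "hand": 0},
    {"xyz": [-0.038, -0.003, -0.001], "rot": [0, 0, 0.117], "hand": 0},
    {"xyz": [-0.038, 0.001, -0.001], "rot": [0, 0, 0.117], "hand": 0},
    {"xyz": [-0.037, 0.0055, -0.001], "rot": [0, 0, 0.117], "hand": 0},
    {"xyz": [-0.0365, 0.01, -0.001], "rot": [0, 0, 0.117], "hand": 0},
  ],
)

```text
time: 0.98
ee_pos: [0.3586, 0.2362, 0.2051]
eef_rot: [-2.194, -2.239, 0.008]
contact_force: [1.5, 0.2, -0.1]
width: 0.0001
```

```bash
python3 -c "
from h import *
plan([.486,-.028,.206],Rt(-50.7),show=8)"
```

```text
t 0.98 ee [0.3586 0.2362 0.2051] F [ 1.5  0.2 -0.1] w 0.0001 err [ 0.1274 -0.2642  0.0009] rv [-0.008  0.003  0.905] n 8
xyz [-0.0333, 0.0152, -0.0003] rot [-0.001, 0.0003, 0.1132]
xyz [-0.0314, 0.0189, -0.0003] rot [-0.001, 0.0003, 0.1132]
xyz [-0.0291, 0.0223, -0.0003] rot [-0.001, 0.0003, 0.1132]
xyz [-0.0264, 0.0255, -0.0002] rot [-0.001, 0.0003, 0.1132]
xyz [-0.0233, 0.0283, -0.0002] rot [-0.001, 0.0003, 0.1132]
xyz [-0.02, 0.0307, -0.0002] rot [-0.001, 0.0003, 0.1132]
xyz [-0.0164, 0.0328, -0.0002] rot [-0.001, 0.0003, 0.1132]
xyz [-0.0126, 0.0344, -0.0001] rot [-0.001, 0.0003, 0.1132]
```

Emit:
drive_tool(
  rows=[
    {"xyz": [-0.033, 0.015, 0], "rot": [0, 0, 0.113], "hand": 0},
    {"xyz": [-0.031, 0.019, 0], "rot": [0, 0, 0.113], "hand": 0},
    {"xyz": [-0.029, 0.022, 0], "rot": [0, 0, 0.113], "hand": 0},
    {"xyz": [-0.026, 0.0255, 0], "rot": [0, 0, 0.113], "hand": 0},
    {"xyz": [-0.023, 0.028, 0], "rot": [0, 0, 0.113], "hand": 0},
  ],
)

```text
time: 1.4
ee_pos: [0.4372, 0.0625, 0.2052]
eef_rot: [-2.754, -1.5, 0.007]
contact_force: [1.0, -0.1, 0.1]
width: 0.0
```

```bash
python3 -c "
from h import *
plan([.486,-.028,.16],Rt(-50.7),show=8)"
```

```text
t 1.4 ee [0.4372 0.0625 0.2052] F [ 1.  -0.1  0.1] w 0.0 err [ 0.0488 -0.0905 -0.0452] rv [-0.007  0.003  0.311] n 3
xyz [-0.0165, 0.0301, 0.0149] rot [-0.0023, 0.0009, 0.1038]
xyz [-0.0133, 0.0317, 0.0149] rot [-0.0023, 0.0009, 0.1038]
xyz [-0.0099, 0.0328, 0.015] rot [-0.0023, 0.0009, 0.1038]
```

Emit:
drive_tool(
  rows=[
    {"xyz": [-0.0165, 0.03, 0.0149], "rot": [-0.002, 0.001, 0.104], "hand": 0},
    {"xyz": [-0.013, 0.032, 0.0149], "rot": [-0.002, 0.001, 0.104], "hand": 0},
    {"xyz": [-0.01, 0.033, 0.015], "rot": [-0.002, 0.001, 0.104], "hand": 0},
    {"xyz": [0, 0, 0], "rot": [0, 0, 0], "hand": 0},
  ],
)

```text
time: 1.73
ee_pos: [0.4905, -0.0408, 0.16]
eef_rot: [2.97, 1.009, 0.009]
contact_force: [0.1, 0.8, 1.3]
width: -0.0001
```

```bash
python3 -c "
from h import *
plan([.486,-.028,.12],Rt(-50.7),vmax=.03)
p,d=viewer.snapshot('side');cv2.imwrite('pics/s1.png',p[:,:,::-1])"
```

```text
t 1.73 ee [ 0.4905 -0.0408  0.16  ] F [0.1 0.8 1.3] w -0.0001 err [-0.0045  0.0128 -0.04  ] rv [ 0.006 -0.004 -0.031] n 2
xyz [0.002, -0.0065, 0.02] rot [0.0032, -0.0018, -0.0154]
xyz [0.0022, -0.0064, 0.02] rot [0.0032, -0.0018, -0.0154]
```

View pics/s1.png

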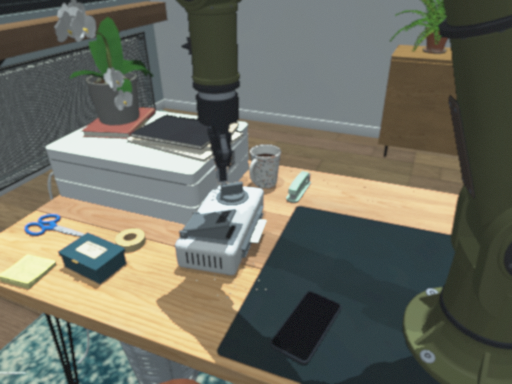

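The side view shows the closed fingertips at about (228,178), hovering above the paddle, whose front edge is at (235,215).

Emit:
drive_tool(
  rows=[
    {"xyz": [0.002, -0.0065, 0.018], "rot": [0, 0, -0.015], "hand": 0},
    {"xyz": [0.002, -0.0065, 0.018], "rot": [0, 0, -0.015], "hand": 0},
    {"xyz": [0, 0, 0], "rot": [0, 0, 0], "hand": 0},
  ],
)

```text
time: 2.03
ee_pos: [0.4849, -0.0249, 0.1238]
eef_rot: [2.953, 1.065, 0.009]
contact_force: [-1.4, 0.1, -0.6]
width: 0.0002
```

```bash
python3 -c "
from h import *
plan([.4845,-.028,.086],Rt(-50.7),vmax=.008,show=8)
for n in('side','scene'):
  p,d=viewer.snapshot(n);c=p[130:290,160:320] if n=='side' else p[90:250,160:320];cv2.imwrite(f'pics/{n}2.png',cv2.resize(c[:,:,::-1],None,fx=3,fy=3))
cv2.imwrite('pics/b2.png',np.hstack([cv2.resize(cv2.imread(f'pics/{n}2.png'),(390,390)) for n in('side','scene')]))"
```

```text
t 2.03 ee [ 0.4849 -0.0249  0.1238] F [-1.4  0.1 -0.6] w 0.0002 err [-0.0004 -0.0031 -0.0378] rv [ 0.004 -0.005  0.006] n 5
xyz [-0.0005, 0.0004, 0.0076] rot [0.0008, -0.0009, 0.0012]
xyz [-0.0005, 0.0004, 0.0076] rot [0.0008, -0.0009, 0.0012]
xyz [-0.0005, 0.0004, 0.0076] rot [0.0008, -0.0009, 0.0012]
xyz [-0.0005, 0.0004, 0.0076] rot [0.0008, -0.0009, 0.0012]
xyz [-0.0005, 0.0004, 0.0076] rot [0.0008, -0.0009, 0.0012]
```

View pics/b2.png

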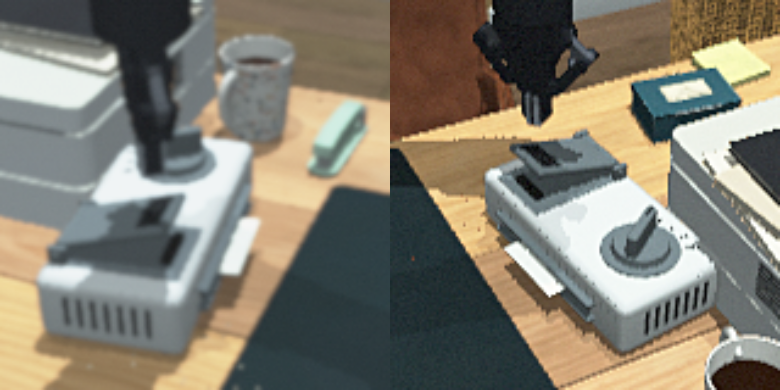

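```bash
python3 -c "
from h import *
def proj(n,p):
  m=viewer.camera_model(n);W=np.array(m['world_from_camera']);c=W[:3,:3].T@(np.array(p)-W[:3,3]);return np.round([m['cx']+m['fx']*c[0]/-c[2],m['cy']+m['fy']*c[1]/c[2]],1), -c[2]
for n,oy in(('side',130),('scene',90)):
  for p in([.4849,-.0249,.1238],[.4858,-.0282,.110]):
    q,z=proj(n,p);print(n,p,q,(q-[160,oy])*390/160+([0,0] if n=='side' else [390,0]),z)
p,d=viewer.snapshot('scene');P=cloud('scene',d)
k=(P[...,2]>.09)&(abs(P[...,0]-.485)<.03)&(abs(P[...,1]+.025)<.03)
for v in range(128,165,2): print(v,[ (round(float(z),3)) for z in P[v,214:228:2,2]])
"
```

```text
side [0.4849, -0.0249, 0.1238] [223.9 212.1] [155.75625 200.11875] 0.7956203685690445
side [0.4858, -0.0282, 0.11] [224.6 216.8] [157.4625 211.575 ] 0.8055624133032498
scene [0.4849, -0.0249, 0.1238] [219.4 148.5] [534.7875  142.59375] 1.0974163059594984
scene [0.4858, -0.0282, 0.11] [220.4 153.5] [537.225   154.78125] 1.1046401541202828
128 [0.185, 0.191, 0.19, 0.197, 0.197, 0.194, 0.2]
130 [0.181, 0.184, 0.186, 0.188, 0.185, 0.186, 0.183]
132 [0.174, 0.18, 0.181, 0.18, 0.18, 0.181, 0.174]
134 [0.168, 0.174, 0.176, 0.176, 0.175, 0.176, 0.17]
136 [-0.001, 0.166, 0.17, 0.17, 0.168, 0.169, 0.163]
138 [-0.003, 0.162, 0.164, 0.164, 0.163, 0.165, -0.002]
140 [0.001, 0.156, 0.157, 0.159, 0.154, -0.0, -0.004]
142 [0.0, 0.003, -0.002, -0.006, -0.001, -0.002, -0.002]
144 [-0.004, 0.002, 0.002, 0.0, 0.0, 0.002, -0.001]
146 [0.001, 0.0, -0.005, 0.0, 0.001, -0.003, 0.0]
148 [-0.003, -0.0, 0.107, 0.105, 0.106, 0.103, 0.101]
150 [0.113, 0.111, 0.109, 0.108, 0.106, 0.102, 0.102]
152 [0.115, 0.112, 0.114, 0.11, 0.104, 0.105, 0.104]
154 [0.112, 0.116, 0.113, 0.11, 0.112, 0.109, 0.106]
156 [0.108, 0.114, 0.113, 0.112, 0.109, 0.109, 0.109]
158 [0.07, 0.108, 0.113, 0.114, 0.114, 0.112, 0.109]
160 [0.072, 0.07, 0.11, 0.112, 0.114, 0.112, 0.112]
162 [0.08, 0.074, 0.072, 0.075, 0.109, 0.104, 0.104]
164 [0.078, 0.078, 0.071, 0.074, 0.071, 0.071, 0.069]
```

```bash
python3 -c "
from h import *
plan([.4845,-.028,.086],Rt(-50.7),vmax=.008,show=0)
p,d=viewer.snapshot('wrist');cv2.imwrite('pics/w2.png',p[:,:,::-1])
p,d=viewer.snapshot('scene');cv2.imwrite('pics/s3.png',cv2.resize(p[90:180,170:270,::-1],None,fx=6,fy=6,interpolation=cv2.INTER_NEAREST))
plan([.4845,-.028,.086],Rt(-50.7),vmax=.008,show=0)
"
```

```text
t 2.18 ee [ 0.4873 -0.0265  0.1268] F [-0.1 -1.3  0.5] w 0.0003 err [-0.0028 -0.0015 -0.0408] rv [ 0.008 -0.008  0.004] n 6
t 2.28 ee [ 0.4878 -0.0269  0.1271] F [ 0.7 -0.2 -0.1] w -0.0001 err [-0.0033 -0.0011 -0.0411] rv [ 0.009 -0.009  0.003] n 6
```

View pics/w2.png

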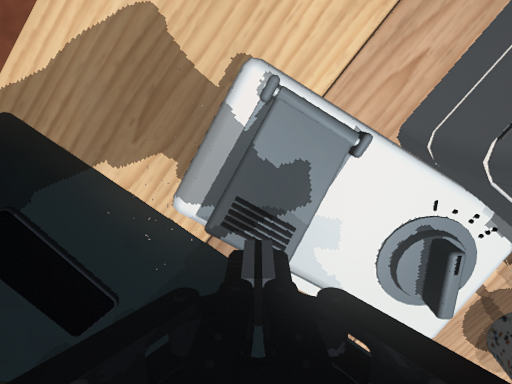

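View pics/s3.png

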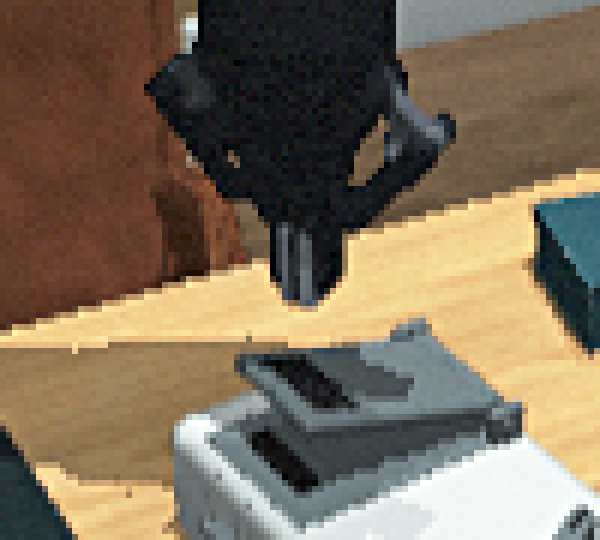

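```bash
python3 -c "
from h import *
np.set_printoptions(precision=4,suppress=True)
for n in('scene','side'):
  o=manip.get_obs();p,d=viewer.snapshot(n);P=cloud(n,d)
  T=R.from_rotvec(o['eef_rot']).inv().apply((P-o['ee_pos']).reshape(-1,3))
  k=(np.hypot(T[:,0],T[:,1])<.05)&(T[:,2]<-.005)&(d.reshape(-1)>0)&(T[:,2]>-.1)
  q=T[k]; q=q[q[:,2].argsort()][::-1]; print(n,len(q));print(q[:120:12]); 
"

```

```text
scene 488
[[ 0.0013  0.0065 -0.0241]
 [ 0.0001  0.0128 -0.0326]
 [-0.0131  0.0088 -0.037 ]
 [-0.0071 -0.0105 -0.0392]
 [ 0.0049  0.0161 -0.0424]
 [-0.0118 -0.0024 -0.0446]
 [-0.0064  0.0112 -0.0481]
 [-0.0073 -0.0098 -0.0512]
 [-0.001   0.0167 -0.0549]
 [-0.0068  0.009  -0.0563]]
side 347
[[ 0.0098 -0.0051 -0.0262]
 [ 0.0137 -0.0055 -0.0294]
 [ 0.0133 -0.0046 -0.0334]
 [ 0.0133 -0.0057 -0.0364]
 [-0.001  -0.0139 -0.0388]
 [ 0.0111 -0.0059 -0.0407]
 [ 0.0081 -0.0112 -0.0433]
 [ 0.011  -0.007  -0.0459]
 [ 0.0127 -0.0063 -0.048 ]
 [ 0.0126 -0.0062 -0.0502]]
```

Both cameras put the real fingertips about 25 mm behind the reported TCP along the tool axis. The wrist view shows the tips just over the ribs at (258,245). I'll lower the arm with force checks and use the fingertip height measured in the images.

Emit:
drive_tool(
  rows=[
    {"xyz": [0, 0, 0.012], "rot": [0, 0, 0], "hand": 0},
    {"xyz": [-0.001, 0, 0.012], "rot": [0.004, -0.005, 0], "hand": 0},
    {"xyz": [-0.001, 0, 0.006], "rot": [0.004, -0.005, 0], "hand": 0},
    {"xyz": [0, 0, 0], "rot": [0, 0, 0], "hand": 0},
  ],
)

```text
time: 2.72
ee_pos: [0.4881, -0.0284, 0.0979]
eef_rot: [2.955, 1.06, 0.005]
contact_force: [-0.7, 0.4, -1.0]
width: 0.0003
```

```bash
python3 -c "
from h import *
plan([.4845,-.028,.061],Rt(-50.7),vmax=.006,show=1)
a=[]
for n,y in(('scene',90),('side',160)):
  p,d=viewer.snapshot(n);a.append(cv2.resize(p[y:y+90,170:270,::-1],None,fx=4,fy=4,interpolation=cv2.INTER_CUBIC))
cv2.imwrite('pics/b4.png',np.hstack(a))
"
```

```text
t 2.72 ee [ 0.4881 -0.0284  0.0979] F [-0.7  0.4 -1. ] w 0.0003 err [-0.0036  0.0004 -0.0369] rv [ 0.003 -0.002  0.003] n 7
xyz [-0.0004, -0.0004, 0.0053] rot [0.0004, -0.0003, 0.0005]
```

View pics/b4.png

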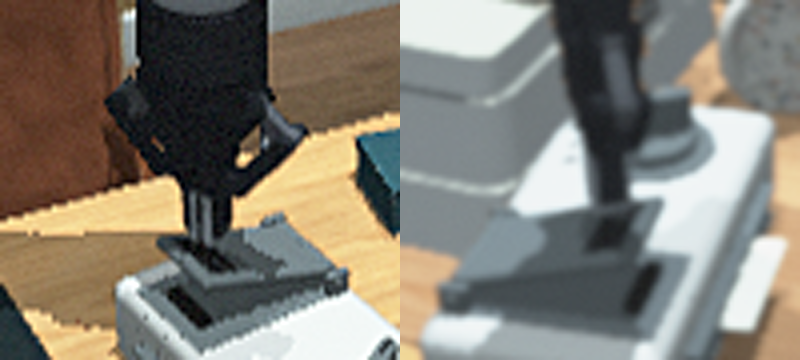

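The tips are now just above the ribs, at (205,235) in the scene crop. There's still no contact at reported z = 0.098, which confirms the offset. Now I'll press.

Emit:
drive_tool(
  rows=[
    {"xyz": [-0.001, 0, 0.006], "rot": [0, 0, 0], "hand": 0},
    {"xyz": [-0.001, 0, 0.005], "rot": [0, 0, 0], "hand": 0},
    {"xyz": [-0.001, 0, 0.005], "rot": [0, 0, 0], "hand": 0},
  ],
)

```text
time: 3.07
ee_pos: [0.4874, -0.0306, 0.083]
eef_rot: [2.954, 1.06, 0.011]
contact_force: [-0.4, 0.0, 1.7]
width: 0.0
```

Emit:
drive_tool(
  rows=[
    {"xyz": [0, 0, 0.006], "rot": [0, 0, 0], "hand": 0},
    {"xyz": [0, 0, 0.005], "rot": [0, 0, 0], "hand": 0},
  ],
)

```text
time: 3.23
ee_pos: [0.4871, -0.0308, 0.0711]
eef_rot: [2.954, 1.06, 0.011]
contact_force: [-1.2, -1.0, 1.6]
width: 0.0001
```

Emit:
drive_tool(
  rows=[
    {"xyz": [0, 0, 0.004], "rot": [0, 0, 0], "hand": 0},
    {"xyz": [0, 0, 0.004], "rot": [0, 0, 0], "hand": 0},
  ],
)

```text
time: 3.4
ee_pos: [0.4861, -0.031, 0.062]
eef_rot: [2.955, 1.059, 0.008]
contact_force: [-1.6, 0.1, 1.9]
width: -0.0001
```

Emit:
drive_tool(
  rows=[
    {"xyz": [0, 0, 0.003], "rot": [0, 0, 0], "hand": 0},
    {"xyz": [0, 0, 0.002], "rot": [0, 0, 0], "hand": 0},
  ],
)

```text
time: 3.57
ee_pos: [0.4861, -0.0312, 0.0581]
eef_rot: [2.956, 1.059, 0.01]
contact_force: [-11.4, 2.1, 46.3]
width: -0.0001
```

It's against the stop, with a 46 N push through the fingertips. I'll back off and check the catch.

Emit:
drive_tool(
  rows=[
    {"xyz": [0, 0, -0.006], "rot": [0, 0, 0], "hand": 0},
    {"xyz": [0, 0, -0.02], "rot": [0, 0, 0], "hand": 0},
    {"xyz": [0, 0, -0.03], "rot": [0, 0, 0], "hand": 0},
    {"xyz": [0, 0, -0.02], "rot": [0, 0, 0], "hand": 0.04},
  ],
)

```text
time: 3.9
ee_pos: [0.484, -0.0312, 0.1332]
eef_rot: [-2.958, -1.058, -0.002]
contact_force: [0.7, 0.0, -0.2]
width: 0.0106
```

```bash
python3 -c "
from h import *
np.set_printoptions(precision=4,suppress=True)
plan([.5363,-.1618,.13],Rt(-50.7,.26),show=5)
a=[]
yaw=np.radians(9.2);ex=np.array([np.cos(yaw),np.sin(yaw)]);ey=np.array([-ex[1],ex[0]])
for n,y in(('scene',110),('side',180)):
  p,d=viewer.snapshot(n);a.append(cv2.resize(p[y:y+90,180:280,::-1],None,fx=4,fy=4,interpolation=cv2.INTER_CUBIC))
  P=cloud(n,d); lx=P[...,:2]@ex; ly=P[...,:2]@ey
  k=(d>0)&(abs(ly+.106)<.025)&(lx>.462)&(lx<.53)&(P[...,2]<.125)&(P[...,2]>.06)
  print(n,k.sum(),np.polyfit(lx[k],P[...,2][k],1),np.median(P[...,2][k]))
cv2.imwrite('pics/b5.png',np.hstack(a))
"
```

```text
t 3.9 ee [ 0.484  -0.0312  0.1332] F [ 0.7  0.  -0.2] w 0.0106 err [ 0.0523 -0.1306 -0.0032] rv [-0.     0.259  0.001] n 4
xyz [-0.0106, 0.0335, 0.0008] rot [-0.0001, 0.0647, 0.0003]
xyz [-0.0106, 0.0335, 0.0001] rot [-0.0001, 0.0647, 0.0003]
xyz [-0.0106, 0.0336, -0.0006] rot [-0.0001, 0.0647, 0.0003]
xyz [-0.0105, 0.0336, -0.0013] rot [-0.0001, 0.0647, 0.0003]
scene 334 [-0.0288  0.1004] 0.08740868758050302
side 507 [-0.0256  0.0992] 0.0881951669101998
```

View pics/b5.png

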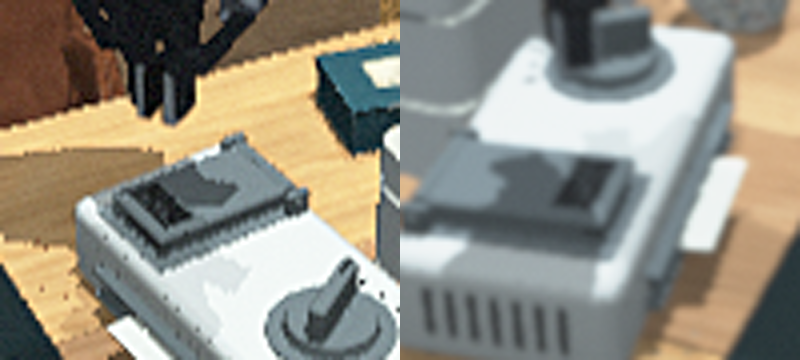

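The paddle has latched: the fitted slope is about 0.027, so the joint is near 0.273 rad, and it stays down on its own. Next is the dial.

Emit:
drive_tool(
  rows=[
    {"xyz": [-0.0106, 0.0335, 0.001], "rot": [0, 0.065, 0], "hand": 0.045},
    {"xyz": [-0.0106, 0.0335, 0], "rot": [0, 0.065, 0], "hand": 0.045},
    {"xyz": [-0.0106, 0.0335, 0], "rot": [0, 0.065, 0], "hand": 0.045},
    {"xyz": [-0.0106, 0.0335, 0], "rot": [0, 0.065, 0], "hand": 0.045},
    {"xyz": [0, 0, 0], "rot": [0, 0, 0], "hand": 0.045},
  ],
)

```text
time: 4.42
ee_pos: [0.5454, -0.1588, 0.1258]
eef_rot: [-2.842, -1.047, -0.402]
contact_force: [-0.5, -2.2, 0.5]
width: 0.0448
```

```bash
cat > look.py <<'E'
from h import *
import sys
np.set_printoptions(precision=4,suppress=True)
a=[]
for n,y,x in(('scene',120,210),('side',140,190)):
  o=manip.get_obs();p,d=viewer.snapshot(n);a.append(cv2.resize(p[y:y+110,x:x+100,::-1],None,fx=4,fy=4,interpolation=cv2.INTER_CUBIC))
  P=cloud(n,d); T=R.from_rotvec(o['eef_rot']).inv().apply((P-o['ee_pos']).reshape(-1,3))
  k=(abs(T[:,0])<.02)&(abs(T[:,1])<.06)&(T[:,2]<.0)&(d.reshape(-1)>0)&(T[:,2]>-.1)&(P[...,2].reshape(-1)>.112)
  q=T[k]; q=q[q[:,2].argsort()][::-1]; print(n,len(q));print(q[:40:5])
cv2.imwrite(sys.argv[1],np.hstack(a))
E
python3 look.py pics/b6.png; python3 -c "
from h import *
plan([.5413,-.1577,.125],Rt(-50.7,.26),show=5)"
```

```text
scene 500
[[ 0.0085 -0.0216 -0.0282]
 [-0.0104  0.0276 -0.0313]
 [ 0.0018 -0.0209 -0.033 ]
 [-0.0109 -0.0253 -0.0359]
 [-0.0108 -0.0229 -0.0367]
 [-0.0084  0.0319 -0.0382]
 [-0.0074 -0.0338 -0.0392]
 [-0.0072  0.0316 -0.0402]]
side 550
[[ 0.0013  0.0249 -0.0275]
 [-0.0004  0.0228 -0.0287]
 [ 0.0042  0.025  -0.0297]
 [ 0.0031 -0.028  -0.0303]
 [-0.0012 -0.0289 -0.0312]
 [-0.0033 -0.0292 -0.0316]
 [ 0.0131 -0.0288 -0.0321]
 [-0.0079 -0.0279 -0.0339]]
t 4.52 ee [ 0.545  -0.1491  0.1256] F [ 0.6  0.4 -0.1] w 0.0451 err [-0.0037 -0.0086 -0.0006] rv [-0.005 -0.016  0.028] n 1
xyz [-0.0082, 0.0041, -0.0017] rot [-0.0052, -0.0163, 0.0278]
```

View pics/b6.png

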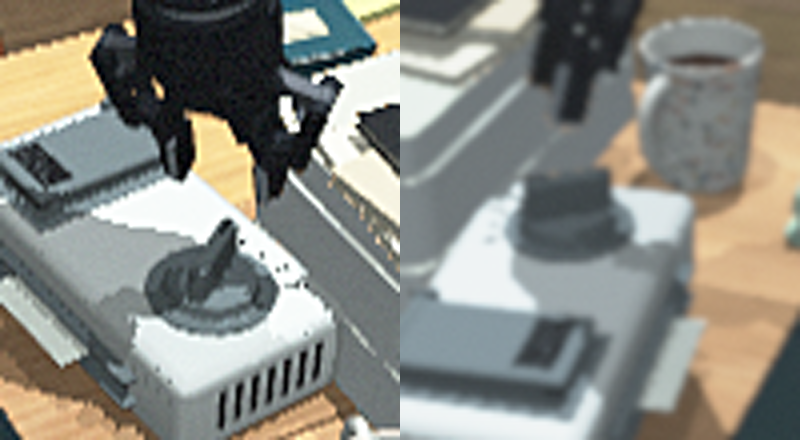

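Emit:
drive_tool(
  rows=[
    {"xyz": [-0.008, 0.004, 0.006], "rot": [-0.005, -0.016, 0.028], "hand": 0.045},
    {"xyz": [0, 0, 0], "rot": [0, 0, 0], "hand": 0.045},
  ],
)

```text
time: 4.68
ee_pos: [0.5423, -0.155, 0.1156]
eef_rot: [-2.855, -1.015, -0.369]
contact_force: [-0.2, -0.1, 0.0]
width: 0.0452
```

```bash
python3 -c "
from h import *
plan([.5413,-.1577,.064],Rt(-50.7,.26),vmax=.012,show=5)
p,d=viewer.snapshot('wrist');cv2.imwrite('pics/w7.png',p[:,:,::-1])"
```

```text
t 4.68 ee [ 0.5423 -0.155   0.1156] F [-0.2 -0.1  0. ] w 0.0452 err [-0.001  -0.0027 -0.0516] rv [-0.002  0.002 -0.003] n 5
xyz [-0.0031, 0.0003, 0.0099] rot [-0.0005, 0.0004, -0.0006]
xyz [-0.0031, 0.0003, 0.0099] rot [-0.0005, 0.0004, -0.0006]
xyz [-0.0031, 0.0003, 0.0099] rot [-0.0005, 0.0004, -0.0006]
xyz [-0.0031, 0.0003, 0.0099] rot [-0.0005, 0.0004, -0.0006]
xyz [-0.0031, 0.0003, 0.0099] rot [-0.0005, 0.0004, -0.0006]
```

View pics/w7.png

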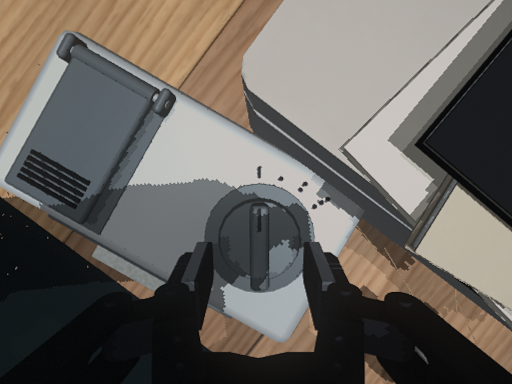

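The wrist view shows the wing upright at (259,245), centred between the fingers at x = 205 and 312 px and lined up with the jaws. Going down.

Emit:
drive_tool(
  rows=[
    {"xyz": [-0.003, 0, 0.01], "rot": [0, 0, 0], "hand": 0.045},
    {"xyz": [-0.003, 0, 0.01], "rot": [0, 0, 0], "hand": 0.045},
    {"xyz": [-0.003, 0, 0.01], "rot": [0, 0, 0], "hand": 0.045},
    {"xyz": [0, 0, 0], "rot": [0, 0, 0], "hand": 0.045},
  ],
)

```text
time: 5.07
ee_pos: [0.543, -0.147, 0.0817]
eef_rot: [-2.845, -1.036, -0.368]
contact_force: [-0.8, 0.1, 0.3]
width: 0.0452
```

```bash
python3 look.py pics/b8.png; python3 -c "
from h import *
plan([.5413,-.1577,.064],Rt(-50.7,.26),vmax=.012,show=5)"
```

```text
scene 452
[[ 0.0037 -0.0205 -0.0304]
 [ 0.     -0.0212 -0.0346]
 [-0.0102  0.0311 -0.0366]
 [-0.0063 -0.0311 -0.0382]
 [-0.0092 -0.0195 -0.0393]
 [-0.0098  0.0311 -0.04  ]
 [-0.0068  0.0324 -0.0407]
 [-0.0082  0.0305 -0.0416]]
side 495
[[ 0.0076 -0.0296 -0.0287]
 [ 0.0074  0.0255 -0.0309]
 [ 0.0131  0.0228 -0.0318]
 [ 0.0139 -0.0228 -0.0322]
 [ 0.0124 -0.0254 -0.0337]
 [ 0.0112  0.0228 -0.0346]
 [ 0.0027 -0.0324 -0.0357]
 [ 0.0087  0.0248 -0.0364]]
t 5.17 ee [ 0.5437 -0.1476  0.0833] F [ 0.4 -0.3  1.7] w 0.045 err [-0.0024 -0.0101 -0.0193] rv [-0.005  0.     0.011] n 2
xyz [-0.0065, 0.0031, 0.0082] rot [-0.0026, 0.0001, 0.0057]
xyz [-0.0065, 0.0031, 0.0083] rot [-0.0026, 0.0001, 0.0057]
```

View pics/b8.png

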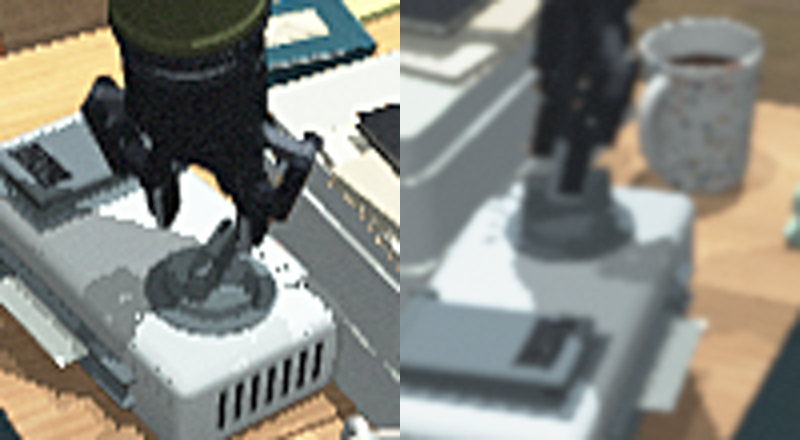

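The fingers straddle the wing, but they've drifted about 10 mm in y. I'll correct that on the way down.

Emit:
drive_tool(
  rows=[
    {"xyz": [-0.007, 0.003, 0.007], "rot": [-0.003, 0, 0.006], "hand": 0.045},
    {"xyz": [-0.006, 0.003, 0.007], "rot": [-0.003, 0, 0.006], "hand": 0.045},
    {"xyz": [0, 0, 0], "rot": [0, 0, 0], "hand": 0.045},
  ],
)

```text
time: 5.42
ee_pos: [0.5415, -0.1583, 0.066]
eef_rot: [-2.857, -1.021, -0.376]
contact_force: [-0.2, 0.2, 0.2]
width: 0.0447
```

```bash
python3 -c "
from h import *
plan([.5413,-.1577,.064],Rt(-50.7,.26),vmax=.012,show=5)"
```

```text
t 5.42 ee [ 0.5415 -0.1583  0.066 ] F [-0.2  0.2  0.2] w 0.0447 err [-0.0002  0.0006 -0.002 ] rv [ 0.003 -0.001  0.001] n 1
xyz [-0.0003, -0.0006, 0.002] rot [0.0033, -0.0007, 0.001]
```

Emit:
drive_tool(
  rows=[
    {"xyz": [0, 0, 0.001], "rot": [0, 0, 0], "hand": 0.0},
    {"xyz": [0, 0, 0], "rot": [0, 0, 0], "hand": 0.0},
    {"xyz": [0, 0, 0], "rot": [0, 0, 0], "hand": 0.0},
    {"xyz": [0, 0, 0], "rot": [0, 0, 0], "hand": 0.0},
  ],
  grip_force=70,
)

```text
time: 5.75
ee_pos: [0.5403, -0.1579, 0.0648]
eef_rot: [-2.855, -1.018, -0.374]
contact_force: [1.7, -1.6, -4.3]
width: 0.0103
```

```bash
python3 look.py pics/b9.png >/dev/null; python3 -c "
from h import *
plan([.5413,-.1577,.064],Rt(-50.7,.26),vmax=.012,show=5);print(manip.get_obs()['ft_torque'])"
```

```text
t 5.85 ee [ 0.5402 -0.1579  0.0647] F [-1.1 -0.2  0.9] w 0.0103 err [ 0.0011  0.0002 -0.0007] rv [ 0.    -0.001 -0.001] n 1
xyz [0.0007, 0.0005, 0.001] rot [0.0004, -0.0006, -0.0006]
[-0.24474698  0.39749784  0.10559446]
```

View pics/b9.png

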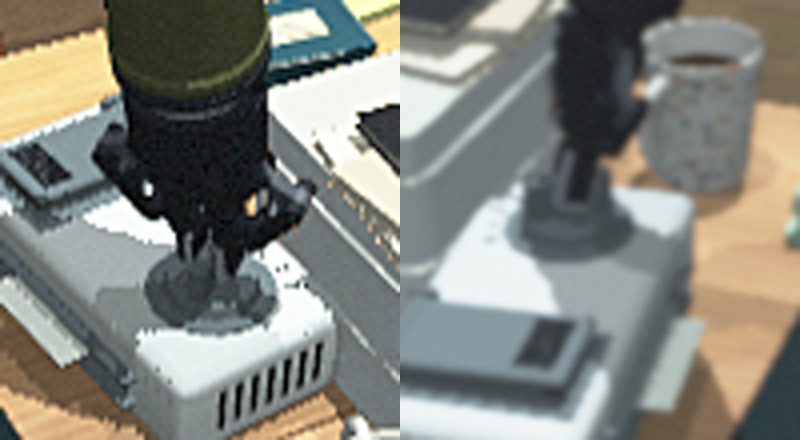

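It's holding the wing at 10.3 mm opening. Now I'll turn clockwise about the upright dial axis with the tool tilted.

Emit:
drive_tool(
  rows=[
    {"xyz": [0, 0.0006, 0], "rot": [-0.026, 0, 0.097], "hand": 0.0},
    {"xyz": [0, 0.0006, 0], "rot": [-0.026, 0, 0.097], "hand": 0.0},
    {"xyz": [0, 0.0006, 0], "rot": [-0.026, 0, 0.097], "hand": 0.0},
  ],
)

```text
time: 6.1
ee_pos: [0.5413, -0.1597, 0.0648]
eef_rot: [-3.013, -0.573, -0.396]
contact_force: [0.9, 0.8, -4.5]
width: 0.0104
```

```bash
cat > ang.py <<'E'
from h import *
o=manip.get_obs(); Q=R.from_rotvec(o["eef_rot"]).as_matrix(); y=Q[:,1]
th=-50.7-np.degrees(np.arctan2(y[1],y[0])); j=np.radians(th)
b=np.radians(39.3)-j; h=np.array([np.cos(b),np.sin(b)])
tgt=np.array([.5363,-.1618])+.005*h  # where grip was taken
print("t",round(float(o["time"]),2),"turn",j.round(3),"tilt",np.arcsin(Q[2,0]).round(3),"roll",y[2].round(3),"ee",np.round(o["ee_pos"],4),"xy err tool",(Q[:2].T@(tgt-o["ee_pos"][:2])).round(4),"F",np.round(o["contact_force"],1),"T",np.round(o["ft_torque"],2),"w",round(float(o["width"]),4))
E
python3 ang.py
```

```text
t 6.1 turn 0.31 tilt 0.261 roll -0.001 ee [ 0.5413 -0.1597  0.0648] xy err tool [-0.0004  0.0001 -0.0001] F [ 0.9  0.8 -4.5] T [-0.17  0.1   0.11] w 0.0104
```

Emit:
drive_tool(
  rows=[
    {"xyz": [0, 0.0006, 0], "rot": [-0.026, 0, 0.097], "hand": 0.0},
    {"xyz": [0, 0.0006, 0], "rot": [-0.026, 0, 0.097], "hand": 0.0},
    {"xyz": [0, 0.0006, 0], "rot": [-0.026, 0, 0.097], "hand": 0.0},
    {"xyz": [0, 0.0006, 0], "rot": [-0.026, 0, 0.097], "hand": 0.0},
  ],
)

```text
time: 6.43
ee_pos: [0.5418, -0.1625, 0.0648]
eef_rot: [3.108, -0.071, 0.41]
contact_force: [1.1, -0.9, -6.6]
width: 0.0102
```

```bash
python3 ang.py
```

```text
t 6.43 turn 0.732 tilt 0.262 roll -0.0 ee [ 0.5418 -0.1625  0.0648] xy err tool [-0.0005 -0.0005 -0.0001] F [ 1.1 -0.9 -6.6] T [-0.27  0.38  0.12] w 0.0102
```

Emit:
drive_tool(
  rows=[
    {"xyz": [0, 0.0005, 0], "rot": [-0.026, 0, 0.097], "hand": 0.0},
    {"xyz": [0, 0.0005, 0], "rot": [-0.026, 0, 0.097], "hand": 0.0},
    {"xyz": [0, 0.0005, 0], "rot": [-0.026, 0, 0.097], "hand": 0.0},
    {"xyz": [0, 0, 0], "rot": [0, 0, 0], "hand": 0.0},
  ],
)

```text
time: 6.77
ee_pos: [0.5413, -0.1647, 0.0648]
eef_rot: [3.014, -0.559, 0.4]
contact_force: [-0.4, -2.1, -2.6]
width: 0.0104
```

```bash
python3 ang.py; python3 look.py pics/b10.png >/dev/null; python3 -c "
from h import *
p,d=viewer.snapshot('wrist');cv2.imwrite('pics/w10.png',p[:,:,::-1])
p,d=viewer.snapshot('scene');cv2.imwrite('pics/sc10.png',p[:,:,::-1])";python3 ang.py
```

```text
t 6.77 turn 1.053 tilt 0.264 roll 0.002 ee [ 0.5413 -0.1647  0.0648] xy err tool [-0.0007 -0.0009 -0.0002] F [-0.4 -2.1 -2.6] T [-0.48  0.5  -0.05] w 0.0104
t 6.97 turn 1.047 tilt 0.264 roll 0.001 ee [ 0.5413 -0.1647  0.0648] xy err tool [-0.0007 -0.0009 -0.0002] F [-0.1 -2.  -2.6] T [-0.23  0.44 -0.01] w 0.0103
```

View pics/b10.png

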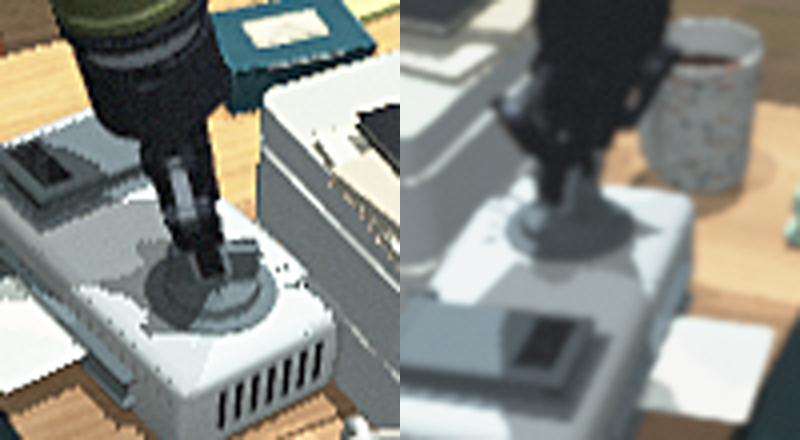

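View pics/w10.png

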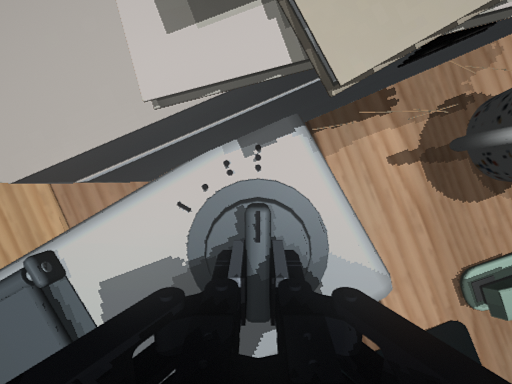

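View pics/sc10.png

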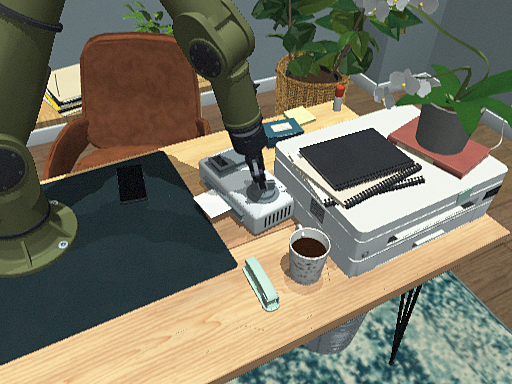

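The dial pointer at (258,225) in the wrist view is lined up with the three-dot mark at (257,157), and the card is wound out. I'll add a small bias toward the click, hold, and measure.

Emit:
drive_tool(
  rows=[
    {"xyz": [0, 0, 0], "rot": [-0.004, 0, 0.015], "hand": 0.0},
    {"xyz": [0, 0, 0], "rot": [0, 0, 0], "hand": 0.0},
  ],
)

```text
time: 7.13
ee_pos: [0.5413, -0.1648, 0.0648]
eef_rot: [3.013, -0.574, 0.399]
contact_force: [0.5, -1.1, -2.4]
width: 0.0101
```

```bash
python3 ang.py; python3 -c "
from h import *
yaw=np.radians(9.2);ex=np.array([np.cos(yaw),np.sin(yaw)]);ey=np.array([-ex[1],ex[0]])
for n in('scene','side'):
  p,d=viewer.snapshot(n);P=cloud(n,d);lx=P[...,:2]@ex;ly=P[...,:2]@ey
  k=(d>0)&(abs(P[...,2]-.034)<.006)&(lx>.33)&(lx<.436)&(abs(ly+.176)<.03)
  print(n,'card sticks out to',np.percentile(lx[k],[0,1,3]),'front .439')
  k=(d>0)&(abs(ly+.106)<.025)&(lx>.462)&(lx<.53)&(P[...,2]<.125)&(P[...,2]>.06)
  print('paddle',np.polyfit(lx[k],P[...,2][k],1),np.median(P[...,2][k]))
  w=(d>0)&(P[...,2]>.103)&(P[...,2]<.1095)&(np.hypot(lx-.5035,ly+.2455)<.035); q=P[w]
  i=(np.hypot(lx[w]-.5035,ly[w]+.2455)>.013)&(lx[w]>.5035)
  if i.sum()>5: print('wing pointer end pts',i.sum(),q[i].mean(0), 'dir rel lam', np.arctan2((ly[w][i]+.2455).mean(),(lx[w][i]-.5035).mean()))
";python3 ang.py
```

```text
t 7.13 turn 1.062 tilt 0.263 roll -0.001 ee [ 0.5413 -0.1648  0.0648] xy err tool [-0.0007 -0.0009 -0.0002] F [ 0.5 -1.1 -2.4] T [-0.18  0.42  0.06] w 0.0101
scene card sticks out to [0.37115293 0.37185121 0.37366697] front .439
paddle [-0.02513388  0.09870827] 0.08750809066785736
wing pointer end pts 25 [ 0.55201568 -0.1735627   0.10611314] dir rel lam -0.8005911283717481
side card sticks out to [0.37437332 0.37494864 0.37618574] front .439
paddle [-0.02483684  0.09885692] 0.088184775054019
wing pointer end pts 14 [ 0.54308162 -0.14696149  0.10626051] dir rel lam 0.9811553479479445
t 7.23 turn 1.062 tilt 0.263 roll -0.0 ee [ 0.5413 -0.1647  0.0648] xy err tool [-0.0007 -0.0009 -0.0002] F [-0.7 -1.  -2.8] T [-0.11  0.44  0.02] w 0.0105
```

```bash
python3 -c "
from h import *
manip.job_done()";
```

```text
the job is handed in; nothing more can be done
```

The job is done and handed in at about 7.2 s of robot time. The paddle is latched down, and the gripper is still holding the dial at the third click with the card wound out.

**What I did**
- **Paddle:** I pressed it to its stop with the closed fingertips, then let go to check that it stayed down.
- **Dial:** I gripped the wing with the tool tilted about 15° to clear the printer, and turned it clockwise about its own axis. It is held with a 70 N grip.

**Last checks**
- **Paddle:** its slope is about 0.025, which puts the joint near 0.275 rad, within the latched range.
- **Dial:** the tool had turned 1.062 rad since gripping the wing, and the wrist view shows the pointer at the three dots.
- **Card:** it sticks out about 65 mm in both views.
- **Load on the arm:** contact force was about 3 N, and the grip held at 10 mm opening.
- **Mug and stapler:** they look unmoved in the last scene picture; I did not measure them again.

**What disagreed or failed**
- **Fingertip position:** the real fingertips sat about 25 mm behind the reported tool point. Both cameras and the first contact agreed on this, so I worked from the measured tip.
- **Press force:** the push peaked at about 46 N for a moment at the paddle's stop. That is over the 40 N limit set for the arm and gripper body, but the contact was through the fingertips.
- **Wing angle:** I tried to measure it directly from depth, but the fingers hid the wing and the two views contradicted each other. I relied on the tool angle, the pointer and the card instead.

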